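# Put the stem tape away in the push-latch drawer

## Task

Press the front of the handle-less drawer so that its push latch lets go and it springs out, set the green roll of stem tape flat in it (lower it in, do not drop it), then push the drawer shut without slamming until it latches again and stays shut by itself. The latch works only close to its stop, so press until you feel it, but gently, never harder than about 18 N, and leave the brown roll, the jar and the mug where they are.

Things in the scene. Friction and masses are not known exactly. Their poses are not given: they have to be found in the camera images.
- unit: Low grey steel desktop drawer unit, fixed to the bench: 250 mm deep, 240 mm wide, 66 mm high, one drawer. Origin: on the bench under the middle of its open mouth; x points level into the case (the way the drawer is pushed in), y to the left seen along x, z up. It is placed and turned differently at each start.
- drawer (a joint): How far the drawer stands out of its latched position, m. Latched and let go it rests within about 1.5 mm of 0; sprung out it stands at 0.100 (end stop). A damped spring pushes it out with about 7 N at 0, falling to 3 N at 0.100. A push too short changes nothing: a latched drawer stays latched, a released one springs out again. One push too many releases it again.
- latch (a point): Hidden push-push latch, 170 mm behind the mouth. To release or to relatch: push the drawer in past its latched rest until the hard stop is felt, then let go. The stop lies 6 to 15 mm past the rest, at another depth each start, unseen; only the last 1.5 mm before it works the latch. Up to there a slow push takes about 8 N (plus rubbing), at the stop the force climbs steeply.
- front_mid (a point): Centre of the drawer's outer front face, 34 mm above the bench, on the dark rubber press pad (50 x 24 mm). The white front panel is 234 mm wide, 60 mm high (4 to 64 mm above the bench), 14 mm thick; its outward normal is minus x of the unit. Latched, its inner face stands 15 mm proud of the case. Axes as the unit; moves with the drawer.
- tray_spot (a point): Point on the drawer's inner floor, midway across, 66 mm behind front_mid, 14 mm above the bench: about the middle of the part open to the top when the drawer is out. Inside, the drawer is 208 mm wide and 127 mm long, walls 34 mm high; the first 115 mm is clear of the case when sprung out. The case leaves 44 mm over this floor. Moves with the drawer.
- green_roll: Roll of green stem tape lying flat, loose: ring of 58 mm outer and 38 mm inner diameter, 32 mm high, about 70 g. Origin: centre of its underside, z up. It is to lie flat on the drawer's floor.
- brown_roll: Bystander: brown roll of tape of the same size. Origin: centre of its underside.
- jar: Bystander: small jar, 56 mm across, 55 mm high. Origin: centre of its underside.
- mug: Bystander: blue mug, 76 mm across, 90 mm high, with a handle on its own +y side. Origin: centre of its underside.

How it is judged:
On the way, in this order (a step that is already met when the one before it is completed fails the run):
1. the latch is released and the drawer has sprung out (value of joint drawer above 0.085 m), for 0.1 s.
2. the green roll lies flat in the sprung-out drawer, let go (x of green_roll in the frame of tray_spot between -0.03 and 0.055 m and y of green_roll in the frame of tray_spot between -0.085 and 0.085 m and z of green_roll in the frame of tray_spot between -0.006 and 0.008 m and angle between green_roll's own z axis and vertical below 0.15 rad and value of joint drawer above 0.06 m and contact force between the fingers and green_roll below 0.1 N and linear speed of green_roll below 0.03 m/s), for 0.2 s.
At the end, for the whole second after the job is handed in: The drawer is latched again (within 4 mm of its latched position, holding by itself) with the green roll lying flat and still on its floor (whole roll inside the drawer, tilt under 0.15 rad) (x of green_roll in the frame of tray_spot between -0.03 and 0.055 m and y of green_roll in the frame of tray_spot between -0.085 and 0.085 m and z of green_roll in the frame of tray_spot between -0.006 and 0.008 m and angle between green_roll's own z axis and vertical below 0.15 rad and value of joint drawer between -0.004 and 0.004 m and linear speed of green_roll below 0.02 m/s); the robot touches nothing.
It fails at once if the robot presses on the drawer or its case with more than 20 N (contact force between any of the fingers, the arm and unit above 20 N).
It fails at once if the drawer is slammed (pushed in faster than 0.3 m/s) (velocity of joint drawer below -0.3 m/s).
It fails at once if the green roll is dropped (moves faster than 0.7 m/s while the fingers do not hold it) (linear speed of green_roll above 0.7 m/s and contact force between the fingers and green_roll below 0.1 N).
It fails at once if the brown roll, the jar or the mug is pushed more than 25 mm or tipped over (distance of any of brown_roll, jar, mug from where it was at the start of the episode above 0.025 m or angle between any of brown_roll, jar, mug's own z axis and vertical above 0.4 rad).
It also fails if it takes over 72 s, if anything falls off the work surface, if the arm or the gripper's body presses on something with over 40 N, if the wrist force passes 120 N, or if a joint passes its speed limit or range.

## Robot

A 6-joint arm with a two-finger parallel gripper is mounted at the origin on the work surface. World frame = base frame: x ahead of the robot, y to its left, z up, the work surface at z = 0. Lengths are in m, angles in rad, forces in N, time in s.
With the tool pointing down it reaches from about 0.375 to 0.975 m from the base axis. Payload 3.8 kg.
Tool frame: the origin (TCP) lies at the very end of the fingers, on their centre line; the grasp point (between the pads) lies 19 mm behind it (manip.pinch_z is the distance from the TCP to the grasp point, in m); z points along the fingers, y is the line along which they close (so a half turn about z gives the same grasp; the last joint's range is limited). The gripper opens to 88 mm and grips with 3 to 60 N. Pads are 18 mm wide; open, the fingers measure 123 mm over their backs; the gripper's body (75 mm by 187 mm) begins 45 mm behind the grasp point.
Start: joints at [-0.037, 0.264, 1.604, -0, 1.274, -0.037], TCP at [0.675, -0, 0.201] pointing down, gripper open.
Joint ranges: [-2.63, 2.63], [-0.94, 2.18], [0.31, 2.57], [-1.31, 4.45], [0, 2.66], [-2.55, 2.55]. Speed limits (rad/s): [2.57, 2.57, 3.14, 3.14, 3.14, 3.14].

## Interface

Orientations are given as a rotation vector (axis times angle).
In Python, from rig import status, vision, manip, nets gives the robot as it stands.
- The arm moves only by the shell command python3 -m jog 'ROWS' [FORCE]. ROWS is JSON, a list of rows, each an object of numbers: "fingers": the opening, from -1 (shut) to 1 (fully open), so that 0 is half open; "x", "y", "z": the shift along the tool's x, y, z in mm; "roll": the turn about the tool's z in rad. A call has 1 to 12 rows; each row shifts and turns the commanded pose from where the row before left it, along the tool's axes as they then stand; what a row does not reach is not made up. A row lasts 1/10 s, in which the tool goes at most 50 mm and 8.59 degrees, less where a joint would pass 70% of its speed; a pose out of reach is approached as far as the arm can. A call is refused whole if a number of a shift passes 50 or a number of a turn 0.15, either way. A call with a gripper value outside its range is refused whole. The fingers move at their own pace and stop on an object; FORCE is the grip in N (left out, the last holds). Time passes only in rows, so rows that do not move let the fingers close. It gives the time, the measured TCP pose, the force and the opening at its end, in the units of the state.
- status.get_obs(): the state, without advancing time (a new reading comes with each control period).
- vision.get_image(name): name is "scene" or "side" or "wrist"; returns a dict with "image" (400x640x3 uint8, red, green, blue), "z_map" (400x640 float32, m along the optical axis (not along the pixel's ray), 0 where there is no reading), "camera_matrix" (3x3 intrinsics, pixels), "rvec" (rotation vector, rad) and "tvec" (3), from world to camera coordinates, as OpenCV has them. Camera axes: x right, y down, z forward; pixel columns grow to the right and rows downward; lengths in m; the calibration is good to about 2 mm. A picture is of the moment at which its call begins.
- manip.job_done(): hands the job in, once; it reports no verdict.
Trained networks look in the newest picture that a camera, given by its name, has taken for a name from the list of things; names that differ only in an ending like _2 or _b are one class to them, and where a whole thing is asked for, a point or a joint stands for the part that bears it (a point fixed in the world has none). Each returns a list of dicts, best first, with "confidence" (0 to 1); they miss things now and then, are a little off and sometimes report something else, mostly with a low value. They report only what shows in the picture. A call takes as long as a camera call.
- nets.masks_of(camera, thing): "region" (400x640 bool, what is visible of it).
- nets.pinpoint(camera, thing): "position" ([x, y, z] in m, in world coordinates, good to about 4 mm: a listed point, or the origin of a listed thing).
The state is a dict: "clock": time; "joints": joint angles; "dq": joint speeds; "joint_torque": joint torques, N m; "tcp_pos": TCP position; "orientation": TCP orientation; "ft_force": force on the tool from outside, world axes, zero at the start; "ft_torque": the same for the moment, N m; "grip_width": finger opening in m.
Only numpy, scipy, OpenCV 4.12 (cv2) and the standard library are available. Lean on these libraries where they do the work, as an engineer would, in place of code of your own. Each camera call takes 0.05 s, during which the arm holds its last target. There are 200 camera calls.

## Working session

There is one attempt and no reset: what is moved stays moved. The work goes in short steps, Python scripts to look and compute and a shell command to move; the robot and the scene stay as the last step left them, time stands still between calls to the robot, and variables do not carry over. Pictures are saved under pics/ and viewed, on a budget of 10 in all, crops included, one or two more only if the job needs it, and the job is handed in when it is done.

```bash
ls; mkdir -p pics; python3 - <<'E'
from rig import status, vision, manip, nets
import cv2, numpy as np
for c in ["scene","side"]:
    d=vision.get_image(c); cv2.imwrite(f"pics/{c}0.png",d["image"][:,:,::-1])
    print(c, np.round(cv2.Rodrigues(d["rvec"])[0],3).tolist(), d["tvec"])
    for t in ["unit","front_mid","tray_spot","green_roll","brown_roll","jar","mug"]:
        print(t,[(np.round(r["position"],4).tolist(),round(r["confidence"],2)) for r in nets.pinpoint(c,t)[:2]])
o=status.get_obs(); print({k:np.round(v,3).tolist() for k,v in o.items()}, manip.pinch_z)
E
```

```text
pics
scene [[-0.586, 0.81, 0.012], [0.634, 0.468, -0.615], [-0.504, -0.353, -0.789]] [ 0.33667293 -0.34672437  1.39522089]
unit [([0.6044, -0.0507, 0.0022], 0.7), ([0.4744, 0.3007, 0.0019], 0.28)]
front_mid [([0.5769, -0.0555, 0.0345], 0.9)]
tray_spot []
green_roll [([0.6069, -0.3267, 0.0002], 0.77), ([0.5747, -0.0559, 0.0326], 0.44)]
brown_roll [([0.4738, 0.2987, 0.0025], 0.89)]
jar [([0.4613, -0.351, 0.0015], 0.66)]
mug [([0.6282, 0.3425, 0.0027], 0.7)]
side [[-0.994, -0.106, 0.01], [-0.076, 0.648, -0.758], [0.074, -0.754, -0.652]] [0.62466367 0.08233452 1.42980421]
unit [([0.6055, -0.0472, -0.0006], 0.78), ([0.6399, -0.0418, 0.012], 0.26)]
front_mid [([0.5747, -0.0565, 0.0298], 0.73)]
tray_spot [([0.6424, -0.0455, 0.013], 0.55)]
green_roll [([0.603, -0.3313, -0.0001], 0.55)]
brown_roll [([0.4742, 0.3016, 0.0001], 0.63)]
jar [([0.4677, -0.3546, -0.0027], 0.83)]
mug [([0.624, 0.3408, 0.0011], 0.82)]
{'clock': 0.8, 'joints': [-0.037, 0.264, 1.604, 0.0, 1.274, -0.037], 'dq': [-0.002, 0.001, -0.002, -0.001, -0.002, -0.001], 'joint_torque': [-0.001, -50.197, -35.723, 0.073, 0.018, -0.0], 'tcp_pos': [0.675, 0.0, 0.201], 'orientation': [2.221, 2.221, 0.0], 'ft_force': [1.123, 0.681, 0.364], 'ft_torque': [0.038, 0.005, 0.024], 'grip_width': 0.088} 0.0187
```

View pics/scene0.png

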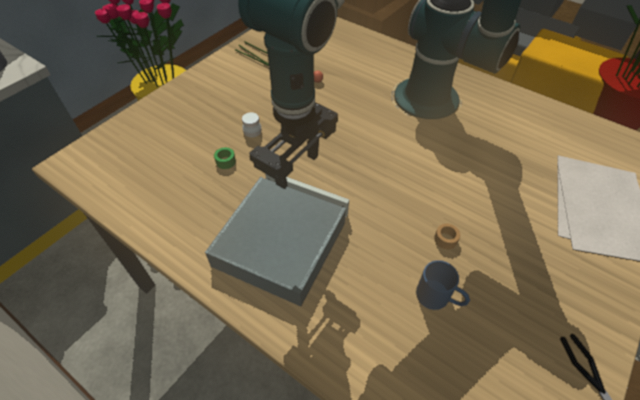

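```bash
cat > h.py <<'E'
from rig import status, vision, manip, nets
import cv2, numpy as np
def cloud(d):
    K=d["camera_matrix"];z=d["z_map"];R=cv2.Rodrigues(d["rvec"])[0]
    v,u=np.mgrid[:400,:640]
    p=np.stack([(u-K[0,2])/K[0,0]*z,(v-K[1,2])/K[1,1]*z,z],-1)
    return (p-d["tvec"].ravel())@R   # R^T(p-t)
E
python3 - <<'E'
from h import *
for c in ["scene","side"]:
    d=vision.get_image(c); P=cloud(d); ok=d["z_map"]>0
    # top of the case: z ~ 66mm
    m=ok&(abs(P[...,2]-.066)<.006)&(np.hypot(P[...,0]-.7,P[...,1]+.04)<.25)&(P[...,0]>.55)&(abs(P[...,1]+.04)<.17)
    q=P[m][:,:2].astype(np.float32); print(c,m.sum(),P[m][:,2].mean(),cv2.minAreaRect(q),cv2.boxPoints(cv2.minAreaRect(q)).round(4).tolist())
    # green roll
    img=d["image"].astype(int); g=ok&(img[...,1]>img[...,0]+25)&(img[...,1]>img[...,2]+15)&(np.hypot(P[...,0]-.605,P[...,1]+.33)<.06)
    t=g&(P[...,2]>.028); q=P[t]; print("green",t.sum(),q.mean(0),cv2.minEnclosingCircle(q[:,:2].astype(np.float32)))
E
```

```text
scene 9578 0.06606394527729145 ((0.7128936648368835, -0.02788984775543213), (0.2825484871864319, 0.24201418459415436), 11.236848831176758) [[0.5507000088691711, 0.0632999986410141], [0.5978999733924866, -0.17409999668598175], [0.875, -0.11900000274181366], [0.8278999924659729, 0.11829999834299088]]
green 134 [ 0.606152   -0.32356404  0.03162296] ((0.6060212254524231, -0.32571646571159363), 0.02854635939002037)
side 4789 0.06485456093057382 ((0.7134946584701538, -0.02544771134853363), (0.2804880440235138, 0.25144922733306885), 11.470396041870117) [[0.5509999990463257, 0.06989999860525131], [0.6011000275611877, -0.17659999430179596], [0.8758999705314636, -0.12080000340938568], [0.8259000182151794, 0.1256999969482422]]
green 71 [ 0.60593371 -0.32223807  0.03111114] ((0.6045629978179932, -0.32272830605506897), 0.03172975778579712)
```

The picture shows the closed unit at about (280,240), with its white front facing the robot. The green roll is at (225,157), the jar at (251,125), the brown roll at (447,236) and the mug at (440,285). The nets agree with this. Unit yaw is about 11.3°.

```bash
python3 -m jog '[{"fingers":-1,"roll":0.15,"z":8},{"fingers":-1,"roll":0.15,"z":8},{"fingers":-1,"roll":0.15,"z":8},{"fingers":-1,"roll":0.15,"z":8},{"fingers":-1,"roll":0.15,"z":8},{"fingers":-1,"roll":0.15,"z":8},{"fingers":-1,"roll":0.15,"z":8},{"fingers":-1,"roll":0.15,"z":8},{"fingers":-1,"roll":0.15},{"fingers":-1,"roll":0.024}]' 20
python3 -m jog '[{"fingers":-1,"x":-40,"y":10},{"fingers":-1,"x":-40,"y":10},{"fingers":-1,"x":-40,"y":10},{"fingers":-1,"x":-33,"y":5},{"fingers":-1},{"fingers":-1}]'
python3 - <<'E'
from h import *
o=status.get_obs(); print({k:np.round(v,3).tolist() for k,v in o.items()}); print(cv2.Rodrigues(np.array(o["orientation"]))[0].round(3))
E
```

```text
{'clock': 0.9, 'joints': [-0.037, 0.264, 1.604, -0.0, 1.274, -0.037], 'dq': [-0.0, 0.002, -0.001, 0.001, 0.0, 0.0], 'joint_torque': [0.0, -50.204, -35.726, 0.073, 0.018, 0.0], 'tcp_pos': [0.675, -0.0, 0.201], 'orientation': [2.221, 2.221, 0.0], 'ft_force': [-0.729, 0.122, -0.41], 'ft_torque': [0.041, -0.069, 0.013], 'grip_width': 0.088}
[[-0.  1.  0.]
 [ 1.  0. -0.]
 [-0.  0. -1.]]schema error: expected keys fingers, x, y, z, roll
schema error: expected keys fingers, x, y, z, roll
```

```bash
python3 -m jog '[{"fingers":-1,"x":0,"y":0,"z":8,"roll":0.15},{"fingers":-1,"x":0,"y":0,"z":8,"roll":0.15},{"fingers":-1,"x":0,"y":0,"z":8,"roll":0.15},{"fingers":-1,"x":0,"y":0,"z":8,"roll":0.15},{"fingers":-1,"x":0,"y":0,"z":8,"roll":0.15},{"fingers":-1,"x":0,"y":0,"z":8,"roll":0.15},{"fingers":-1,"x":0,"y":0,"z":8,"roll":0.15},{"fingers":-1,"x":0,"y":0,"z":8,"roll":0.15},{"fingers":-1,"x":0,"y":0,"z":0,"roll":0.15},{"fingers":-1,"x":0,"y":0,"z":0,"roll":0.024}]' 20
python3 -m jog '[{"fingers":-1,"x":-40,"y":10,"z":0,"roll":0},{"fingers":-1,"x":-40,"y":10,"z":0,"roll":0},{"fingers":-1,"x":-40,"y":10,"z":0,"roll":0},{"fingers":-1,"x":-33,"y":5,"z":0,"roll":0},{"fingers":-1,"x":0,"y":0,"z":0,"roll":0},{"fingers":-1,"x":0,"y":0,"z":0,"roll":0}]'
python3 - <<'E'
from h import *
o=status.get_obs(); print({k:np.round(v,3).tolist() for k,v in o.items()}); print(cv2.Rodrigues(np.array(o["orientation"]))[0].round(3))
d=vision.get_image("wrist"); cv2.imwrite("pics/w1.png",d["image"][:,:,::-1])
for t in ["front_mid","unit"]: print(t,[(np.round(r["position"],4).tolist(),round(r["confidence"],2)) for r in nets.pinpoint("wrist",t)[:2]])
E
```

```text
clock: 1.9
tcp_pos: [0.6747, -0.0, 0.1362]
orientation: [-3.127, -0.306, 0.001]
ft_force: [-0.2, -0.2, 0.0]
grip_width: 0.0103
clock: 2.5
tcp_pos: [0.5321, -0.0645, 0.1375]
orientation: [3.126, 0.31, 0.003]
ft_force: [-0.1, 1.5, 0.3]
grip_width: 0.0005
{'clock': 2.5, 'joints': [-0.167, 0.05, 1.971, 0.0, 1.119, 1.206], 'dq': [0.013, 0.026, -0.037, 0.0, -0.005, 0.011], 'joint_torque': [-0.385, -36.797, -32.53, -0.014, 0.096, -0.033], 'tcp_pos': [0.532, -0.065, 0.137], 'orientation': [3.126, 0.31, 0.003], 'ft_force': [-0.145, 1.454, 0.275], 'ft_torque': [0.013, 0.053, 0.032], 'grip_width': 0.0}
[[ 0.981  0.196  0.002]
 [ 0.196 -0.981 -0.   ]
 [ 0.002  0.001 -1.   ]]
front_mid [([0.574, -0.0556, 0.0409], 0.95)]
unit [([0.6072, -0.0465, 0.0021], 0.86)]
```

```bash
python3 -m jog '[{"fingers":-1,"x":0,"y":0,"z":40,"roll":0},{"fingers":-1,"x":0,"y":0,"z":40,"roll":0},{"fingers":-1,"x":0,"y":0,"z":30,"roll":0},{"fingers":-1,"x":10,"y":0,"z":0,"roll":0},{"fingers":-1,"x":7,"y":0,"z":0,"roll":0},{"fingers":-1,"x":0,"y":0,"z":0,"roll":0}]'
for i in 1 2 3; do python3 -m jog '[{"fingers":-1,"x":3,"y":0,"z":0,"roll":0},{"fingers":-1,"x":0,"y":0,"z":0,"roll":0}]' | tr '\n' ' '; echo; done
```

```text
clock: 3.25
tcp_pos: [0.5526, -0.0609, 0.0291]
orientation: [3.125, 0.31, 0.008]
ft_force: [0.1, -0.6, 0.2]
grip_width: 0.0002
clock: 3.45 tcp_pos: [0.5533, -0.0604, 0.0285] orientation: [3.126, 0.309, 0.005] ft_force: [0.7, -0.7, -0.5] grip_width: 0.0005 
clock: 3.65 tcp_pos: [0.555, -0.0598, 0.0274] orientation: [3.126, 0.309, 0.002] ft_force: [-0.2, 0.3, -0.5] grip_width: 0.0003 
clock: 3.85 tcp_pos: [0.5576, -0.0592, 0.0268] orientation: [3.126, 0.309, 0.001] ft_force: [-0.4, 0.3, 0.3] grip_width: 0.0006
```

```bash
python3 -m jog '[{"fingers":-1,"x":4,"y":0,"z":0,"roll":0},{"fingers":-1,"x":0,"y":0,"z":0,"roll":0}]' | egrep 'tcp|force'
python3 -m jog '[{"fingers":-1,"x":3,"y":0,"z":0,"roll":0},{"fingers":-1,"x":0,"y":0,"z":0,"roll":0}]' | egrep 'tcp|force'
python3 -m jog '[{"fingers":-1,"x":2,"y":0,"z":0,"roll":0},{"fingers":-1,"x":0,"y":0,"z":0,"roll":0}]' | egrep 'tcp|force'
python3 -m jog '[{"fingers":-1,"x":2,"y":0,"z":0,"roll":0},{"fingers":-1,"x":0,"y":0,"z":0,"roll":0}]' | egrep 'tcp|force'
```

```text
tcp_pos: [0.5618, -0.0584, 0.0268]
ft_force: [0.3, -0.1, -0.1]
tcp_pos: [0.5646, -0.0578, 0.0267]
ft_force: [0.5, 0.1, -0.1]
tcp_pos: [0.5664, -0.0574, 0.0267]
ft_force: [0.7, 0.1, 0.6]
tcp_pos: [0.5683, -0.057, 0.0267]
ft_force: [0.6, -0.3, 0.1]
```

```bash
python3 -m jog '[{"fingers":-1,"x":2,"y":0,"z":0,"roll":0},{"fingers":-1,"x":0,"y":0,"z":0,"roll":0}]' | egrep 'tcp|force'
python3 -m jog '[{"fingers":-1,"x":2,"y":0,"z":0,"roll":0},{"fingers":-1,"x":0,"y":0,"z":0,"roll":0}]' | egrep 'tcp|force'
python3 -m jog '[{"fingers":-1,"x":2,"y":0,"z":0,"roll":0},{"fingers":-1,"x":0,"y":0,"z":0,"roll":0}]' | egrep 'tcp|force'
```

```text
tcp_pos: [0.5703, -0.0566, 0.0268]
ft_force: [0.1, 0.5, 0.3]
tcp_pos: [0.5723, -0.0562, 0.0268]
ft_force: [0.1, -0.3, 0.6]
tcp_pos: [0.5742, -0.0558, 0.0268]
ft_force: [0.3, 0.8, 0.2]
```

```bash
python3 - <<'E'
from h import *
d=vision.get_image("scene"); cv2.imwrite("pics/s2.png",cv2.resize(d["image"][140:270,200:360,::-1],None,fx=5,fy=4.5))
print([(np.round(r["position"],4).tolist(),round(r["confidence"],2)) for r in nets.pinpoint("scene","unit")[:2]])
P=cloud(d); u=np.array([.981,.196]); m=(abs(P[...,2]-.064)<.004)&(abs((P[...,:2]-[.7135,-.027])@[-.196,.981])<.11)
s=((P[...,:2]-[.7135,-.027])@u)[m]; print(np.percentile(s,[0,1,50,99,100]))
E
```

```text
[([0.6045, -0.0516, -0.0012], 0.94)]
[-0.67893134 -0.13715535  0.02322083  0.13872515  0.14047284]
```

View pics/s2.png

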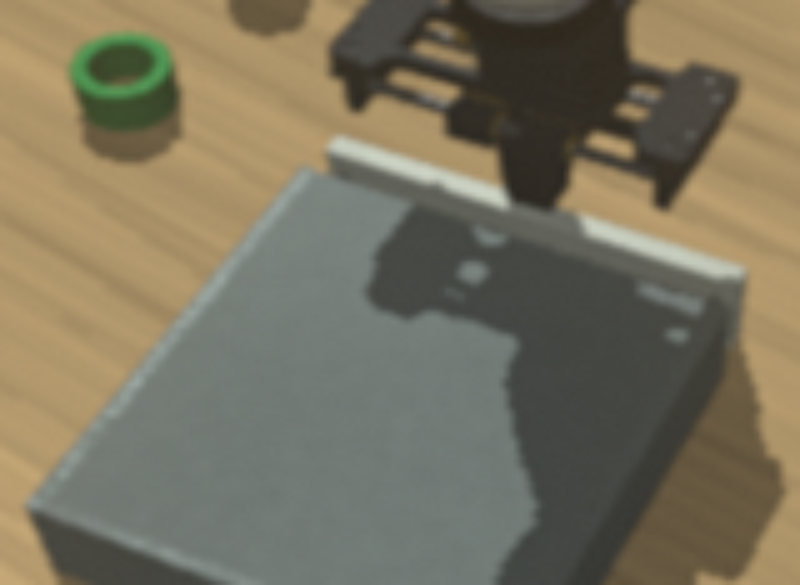

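The crop shows the closed fingers at (535,170), just in front of the middle of the white panel, with the drawer not moved. I carry on in small steps.

```bash
python3 -m jog '[{"fingers":-1,"x":1.5,"y":0,"z":0,"roll":0},{"fingers":-1,"x":0,"y":0,"z":0,"roll":0}]' | egrep 'tcp|force'
python3 -m jog '[{"fingers":-1,"x":1.5,"y":0,"z":0,"roll":0},{"fingers":-1,"x":0,"y":0,"z":0,"roll":0}]' | egrep 'tcp|force'
python3 -m jog '[{"fingers":-1,"x":1.5,"y":0,"z":0,"roll":0},{"fingers":-1,"x":0,"y":0,"z":0,"roll":0}]' | egrep 'tcp|force'
```

```text
tcp_pos: [0.5756, -0.0555, 0.0267]
ft_force: [0.5, 0.1, 0.7]
tcp_pos: [0.5771, -0.0552, 0.0267]
ft_force: [-0.2, -0.0, 0.4]
tcp_pos: [0.5786, -0.0549, 0.0267]
ft_force: [-1.3, 0.0, -0.4]
```

```bash
python3 -m jog '[{"fingers":-1,"x":1.5,"y":0,"z":0,"roll":0},{"fingers":-1,"x":0,"y":0,"z":0,"roll":0}]' | egrep 'tcp|force'
python3 -m jog '[{"fingers":-1,"x":1.5,"y":0,"z":0,"roll":0},{"fingers":-1,"x":0,"y":0,"z":0,"roll":0}]' | egrep 'tcp|force'
```

```text
tcp_pos: [0.5801, -0.0547, 0.0267]
ft_force: [-0.1, -0.5, -0.7]
tcp_pos: [0.5815, -0.0544, 0.0267]
ft_force: [-0.2, -0.1, -0.4]
```

```bash
python3 - <<'E'
from h import *
d=vision.get_image("scene")
P=cloud(d); u=np.array([.981,.196]); m=(abs(P[...,2]-.064)<.004)&(abs((P[...,:2]-[.7135,-.027])@[-.196,.981])<.11)
s=((P[...,:2]-[.7135,-.027])@u)[m];s=s[s>-.2]; print(np.percentile(s,[0,.5,1,50,99,100]))
E
```

```text
[-0.14252703 -0.13888111 -0.13653543  0.02318377  0.13894281  0.1405338 ]
```

```bash
python3 - <<'E'
from h import *
d=vision.get_image("wrist"); e=vision.get_image("side")
cv2.imwrite("pics/w3.png",np.vstack([d["image"][:,:,::-1],]))
R=cv2.Rodrigues(e["rvec"])[0]; t,_=cv2.projectPoints(np.array([[.58,-.055,.03]]),e["rvec"],e["tvec"],e["camera_matrix"],None); c=t.ravel().astype(int); print(c)
cv2.imwrite("pics/e3.png",cv2.resize(e["image"][c[1]-50:c[1]+50,c[0]-80:c[0]+80,::-1],None,fx=5,fy=5,interpolation=cv2.INTER_CUBIC))
print([(np.round(r["position"],4).tolist(),round(r["confidence"],2)) for r in nets.pinpoint("wrist","front_mid")[:2]])
E
```

```text
[340 186]
[([0.5767, -0.0551, 0.0366], 0.81)]
```

View pics/e3.png

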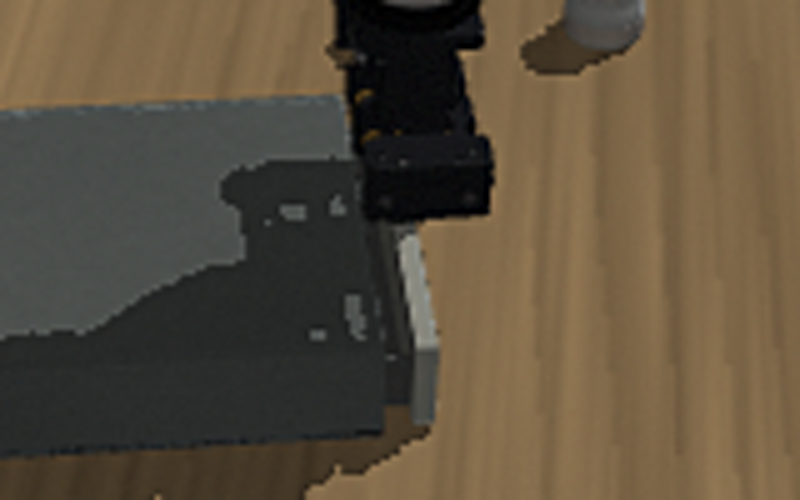

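View pics/w3.png

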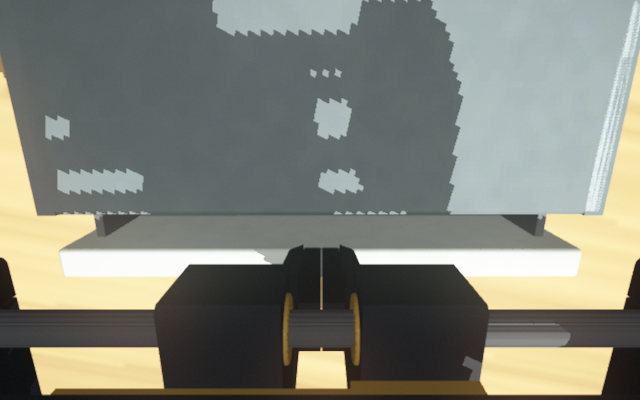

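The side crop has the gripper at (425,180) and the drawer unmoved. The wrist view has the panel's white top at rows 248–275 and the fingers at (320,255) overlapping it. I measure this with the wrist depth.

```bash
python3 - <<'E'
from h import *
d=vision.get_image("wrist");P=cloud(d);o=status.get_obs();print(o["tcp_pos"],o["ft_force"])
u=np.array([.981,.196]);c=np.array([.7135,-.027])
for col in (200,320-15,335,450):
  for r in range(190,300,6):
    p=P[r,col]; print(col,r,p.round(4),round(float((p[:2]-c)@u),4),round(float((p[:2]-c)@[-.196,.981]),4),d["image"][r,col].tolist()) if col in(200,335) else 0
E
```

```text
[ 0.58127561 -0.05436096  0.02670334] [ 0.49275081 -0.451936   -0.09217424]
200 190 [0.6071 0.002  0.0679] -0.0987 0.0493 [96, 105, 107]
200 196 [0.6043 0.0019 0.0672] -0.1015 0.0498 [98, 107, 106]
200 202 [0.6017 0.0016 0.0672] -0.1041 0.05 [98, 108, 108]
200 208 [0.599  0.0014 0.0671] -0.1068 0.0503 [100, 109, 109]
200 214 [0.5769 0.016  0.0152] -0.1256 0.069 [86, 92, 92]
200 220 [0.5773 0.0127 0.0254] -0.1259 0.0656 [121, 126, 119]
200 226 [0.5777 0.0096 0.035 ] -0.126 0.0625 [120, 126, 120]
200 232 [0.5778 0.0071 0.0428] -0.1264 0.06 [122, 127, 120]
200 238 [0.5791 0.0039 0.0529] -0.1258 0.0567 [124, 129, 122]
200 244 [0.5791 0.0018 0.0594] -0.1262 0.0546 [125, 129, 123]
200 250 [ 5.792e-01 -2.000e-04  6.570e-02] -0.1265 0.0526 [209, 214, 204]
200 256 [ 5.762e-01 -5.000e-04  6.540e-02] -0.1295 0.0529 [251, 253, 250]
200 262 [ 0.5734 -0.0008  0.0656] -0.1323 0.0531 [252, 253, 251]
200 268 [ 0.6097 -0.0203  0.1371] -0.1005 0.0269 [55, 56, 51]
200 274 [ 0.6099 -0.0213  0.14  ] -0.1005 0.026 [55, 56, 49]
200 280 [ 0.6111 -0.0226  0.1445] -0.0996 0.0244 [53, 53, 49]
200 286 [ 0.6105 -
[... 686 characters left out ...]
117]
335 238 [ 0.5913 -0.059   0.052 ] -0.1261 -0.0075 [116, 121, 116]
335 244 [ 0.5913 -0.0587  0.0596] -0.1261 -0.0072 [119, 123, 116]
335 250 [ 0.5918 -0.0583  0.068 ] -0.1255 -0.0069 [32, 34, 34]
335 256 [ 0.592  -0.058   0.0747] -0.1253 -0.0066 [33, 34, 32]
335 262 [ 0.5923 -0.0577  0.0813] -0.125 -0.0064 [33, 33, 32]
335 268 [ 0.5918 -0.0576  0.0857] -0.1254 -0.0062 [32, 34, 32]
335 274 [ 0.592  -0.0574  0.0912] -0.1252 -0.006 [31, 32, 31]
335 280 [ 0.5914 -0.0574  0.0949] -0.1257 -0.0059 [29, 30, 29]
335 286 [ 0.5919 -0.0571  0.1002] -0.1252 -0.0057 [30, 30, 29]
335 292 [ 0.5918 -0.0569  0.1043] -0.1253 -0.0055 [30, 29, 28]
335 298 [ 0.592  -0.0567  0.1085] -0.125 -0.0053 [31, 28, 28]
```

```bash
python3 - <<'E'
from h import *
d=vision.get_image("wrist");o=status.get_obs();R=cv2.Rodrigues(o["orientation"])[0]
pts=[o["tcp_pos"]+R@np.array([x,0,-z]) for z in (0,.02,.04,.06) for x in (.009,)]
print(cv2.projectPoints(np.array(pts),d["rvec"],d["tvec"],d["camera_matrix"],None)[0].reshape(-1,2).round(1))
w=cv2.imread("pics/w1.png")
for im in (w,d["image"]): print([int(im[r,300].mean()) for r in range(190,300,4)])
P=cloud(vision.get_image("scene")); 
e=vision.get_image("scene");P=cloud(e);q=P.reshape(-1,3);c=np.array([.7135,-.027]);u=np.array([.981,.196])
l=(q[:,:2]-c)@u;m=(np.hypot(*(q[:,:2]-o["tcp_pos"][:2]).T)<.02)&(q[:,2]>.0)
for z in np.arange(.03,.13,.01):
  k=m&(abs(q[:,2]-z)<.005); print(z.round(3),k.sum(),l[k].min().round(4) if k.any() else 0,l[k].max().round(4) if k.any() else 0)
E
```

```text
[[321.3 221.2]
 [321.3 234.1]
 [321.4 250.1]
 [321.4 270.7]]
[188, 193, 192, 194, 199, 197, 185, 177, 185, 181, 187, 197, 198, 193, 61, 41, 40, 38, 37, 36, 33, 31, 27, 27, 26, 24, 23, 22]
[102, 100, 101, 101, 101, 104, 85, 119, 118, 120, 118, 121, 120, 118, 46, 35, 34, 32, 35, 34, 31, 32, 30, 30, 28, 28, 28, 28]
0.03 0 0 0
0.04 9 -0.1303 -0.1272
0.05 31 -0.1299 -0.1256
0.06 41 -0.1408 -0.1251
0.07 28 -0.1365 -0.1235
0.08 34 -0.1468 -0.1235
0.09 37 -0.1443 -0.1238
0.1 29 -0.1299 -0.124
0.11 12 -0.1301 -0.1229
0.12 9 -0.1426 -0.1242
```

View pics/w1.png

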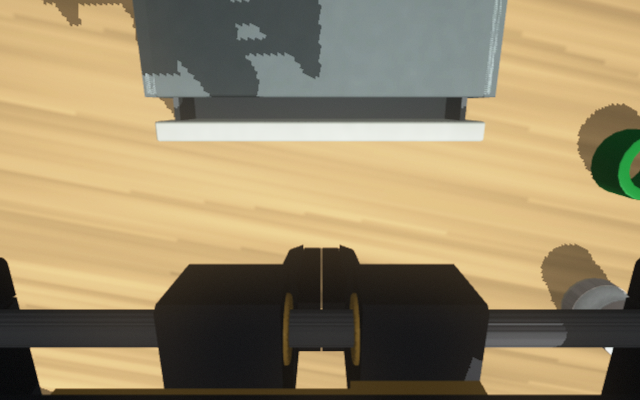

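The visible fingertip is at row 247 in both wrist pictures, but the reported TCP should project to row 221. The true tip is therefore about 38 mm higher than `tcp_pos` says, and the fingers are passing over the panel top, which explains the missing force. I back off, lower by that amount and press again.

```bash
python3 -m jog '[{"fingers":-1,"x":-15,"y":0,"z":0,"roll":0},{"fingers":-1,"x":-15,"y":0,"z":0,"roll":0},{"fingers":-1,"x":0,"y":0,"z":0,"roll":0},{"fingers":-1,"x":0,"y":0,"z":15,"roll":0},{"fingers":-1,"x":0,"y":0,"z":15,"roll":0},{"fingers":-1,"x":0,"y":0,"z":7,"roll":0},{"fingers":-1,"x":0,"y":0,"z":0,"roll":0},{"fingers":-1,"x":0,"y":0,"z":0,"roll":0}]' 
python3 - <<'E'
from h import *
d=vision.get_image("wrist");P=cloud(d);o=status.get_obs()
u=np.array([.981,.196]);c=np.array([.7135,-.027])
print((np.array(o["tcp_pos"][:2])-c)@u)
for r in range(236,270,2): p=P[r,335];print(r,p.round(4),round(float((p[:2]-c)@u),4),d["image"][r,335].tolist())
e=vision.get_image("scene");cv2.imwrite("pics/s4.png",cv2.resize(e["image"][140:270,200:360,::-1],None,fx=5,fy=4.5))
E
```

```text
clock: 7.55
tcp_pos: [0.5517, -0.0601, -0.0111]
orientation: [-3.126, -0.309, 0.002]
ft_force: [0.7, -1.2, -0.1]
grip_width: 0.0004
-0.16477229934384877
236 [ 0.5814 -0.0587  0.0652] -0.1358 [179, 182, 174]
238 [ 0.5807 -0.0589  0.0648] -0.1366 [179, 182, 174]
240 [ 0.5801 -0.059   0.0652] -0.1371 [178, 182, 173]
242 [ 0.5796 -0.0591  0.0656] -0.1377 [180, 184, 174]
244 [ 0.5785 -0.0593  0.0647] -0.1387 [163, 167, 158]
246 [ 0.5523 -0.0673  0.0006] -0.166 [195, 173, 135]
248 [ 0.5626 -0.064   0.0288] -0.1552 [98, 83, 65]
250 [ 0.5626 -0.064   0.0309] -0.1553 [45, 44, 40]
252 [ 0.5628 -0.0638  0.0335] -0.1551 [47, 45, 41]
254 [ 0.563  -0.0637  0.0361] -0.1549 [45, 42, 40]
256 [ 0.5625 -0.0637  0.0371] -0.1553 [44, 42, 38]
258 [ 0.5623 -0.0637  0.0388] -0.1555 [43, 41, 38]
260 [ 0.5626 -0.0636  0.0414] -0.1552 [43, 40, 37]
262 [ 0.5624 -0.0635  0.0429] -0.1554 [43, 40, 36]
264 [ 0.5628 -0.0634  0.0455] -0.155 [42, 40, 36]
266 [ 0.5627 -0.0633  0.0472] -0.155 [42, 38, 35]
268 [ 0.5626 -0.0633  0.0486] -0.1552 [42, 39, 36]
```

The wrist depth confirms it: the tip is at z≈0.028 while `tcp_pos` reads −0.011, an offset of about +39 mm. The gap to the panel is about 15 mm.

```bash
python3 -m jog '[{"fingers":-1,"x":6,"y":0,"z":0,"roll":0},{"fingers":-1,"x":5,"y":0,"z":0,"roll":0},{"fingers":-1,"x":0,"y":0,"z":0,"roll":0},{"fingers":-1,"x":0,"y":0,"z":0,"roll":0}]' | egrep 'tcp|force'
python3 -m jog '[{"fingers":-1,"x":2,"y":0,"z":0,"roll":0},{"fingers":-1,"x":0,"y":0,"z":0,"roll":0}]' | egrep 'tcp|force'
python3 -m jog '[{"fingers":-1,"x":2,"y":0,"z":0,"roll":0},{"fingers":-1,"x":0,"y":0,"z":0,"roll":0}]' | egrep 'tcp|force'
python3 -m jog '[{"fingers":-1,"x":1,"y":0,"z":0,"roll":0},{"fingers":-1,"x":0,"y":0,"z":0,"roll":0}]' | egrep 'tcp|force'
```

```text
tcp_pos: [0.5632, -0.058, -0.01]
ft_force: [-0.8, -0.9, 0.6]
tcp_pos: [0.5648, -0.0577, -0.0102]
ft_force: [0.2, -0.3, 0.7]
tcp_pos: [0.5654, -0.0574, -0.0104]
ft_force: [-5.0, -1.0, 3.7]
tcp_pos: [0.5659, -0.0573, -0.0104]
ft_force: [-6.1, -1.7, 5.5]
```

```bash
python3 -m jog '[{"fingers":-1,"x":1,"y":0,"z":0,"roll":0},{"fingers":-1,"x":0,"y":0,"z":0,"roll":0}]' | egrep 'tcp|force'
python3 -m jog '[{"fingers":-1,"x":1,"y":0,"z":0,"roll":0},{"fingers":-1,"x":0,"y":0,"z":0,"roll":0}]' | egrep 'tcp|force'
python3 -m jog '[{"fingers":-1,"x":1,"y":0,"z":0,"roll":0},{"fingers":-1,"x":0,"y":0,"z":0,"roll":0}]' | egrep 'tcp|force'
```

```text
tcp_pos: [0.5667, -0.0572, -0.0105]
ft_force: [-6.9, -1.5, 5.3]
tcp_pos: [0.5676, -0.057, -0.0105]
ft_force: [-6.7, -1.9, 5.5]
tcp_pos: [0.5685, -0.0568, -0.0105]
ft_force: [-7.1, -2.3, 5.7]
```

```bash
python3 -m jog '[{"fingers":-1,"x":1,"y":0,"z":-0.7,"roll":0},{"fingers":-1,"x":0,"y":0,"z":0,"roll":0}]' | egrep 'tcp|force'
python3 -m jog '[{"fingers":-1,"x":1,"y":0,"z":0,"roll":0},{"fingers":-1,"x":0,"y":0,"z":0,"roll":0}]' | egrep 'tcp|force'
python3 -m jog '[{"fingers":-1,"x":1,"y":0,"z":0,"roll":0},{"fingers":-1,"x":0,"y":0,"z":0,"roll":0}]' | egrep 'tcp|force'
```

```text
tcp_pos: [0.5687, -0.0567, -0.0105]
ft_force: [-7.3, -2.5, 3.2]
tcp_pos: [0.5697, -0.0565, -0.0105]
ft_force: [-7.3, -2.3, 3.9]
tcp_pos: [0.5707, -0.0563, -0.0105]
ft_force: [-7.2, -2.3, 3.6]
```

```bash
python3 -m jog '[{"fingers":-1,"x":1,"y":0,"z":-0.5,"roll":0},{"fingers":-1,"x":0,"y":0,"z":0,"roll":0}]' | egrep 'tcp|force'
python3 -m jog '[{"fingers":-1,"x":1,"y":0,"z":0,"roll":0},{"fingers":-1,"x":0,"y":0,"z":0,"roll":0}]' | egrep 'tcp|force'
```

```text
tcp_pos: [0.5711, -0.0563, -0.0104]
ft_force: [-7.0, -4.1, 1.1]
tcp_pos: [0.5721, -0.056, -0.0104]
ft_force: [-7.6, -2.2, 2.0]
```

```bash
python3 -m jog '[{"fingers":-1,"x":1,"y":0,"z":0,"roll":0},{"fingers":-1,"x":0,"y":0,"z":0,"roll":0}]' | egrep 'tcp|force'
```

```text
tcp_pos: [0.5731, -0.0558, -0.0104]
ft_force: [-6.8, -3.4, 1.5]
```

```bash
python3 -m jog '[{"fingers":-1,"x":1,"y":0,"z":0,"roll":0},{"fingers":-1,"x":0,"y":0,"z":0,"roll":0}]' | egrep 'tcp|force'
```

```text
tcp_pos: [0.5741, -0.0556, -0.0104]
ft_force: [-7.3, -3.7, 2.0]
```

```bash
python3 -m jog '[{"fingers":-1,"x":1,"y":0,"z":0,"roll":0},{"fingers":-1,"x":0,"y":0,"z":0,"roll":0}]' | egrep 'tcp|force'
```

```text
tcp_pos: [0.575, -0.0555, -0.0104]
ft_force: [-7.6, -3.1, 1.7]
```

```bash
python3 -m jog '[{"fingers":-1,"x":1,"y":0,"z":0,"roll":0},{"fingers":-1,"x":0,"y":0,"z":0,"roll":0}]' | egrep 'tcp|force'
```

```text
tcp_pos: [0.5759, -0.0553, -0.0104]
ft_force: [-7.4, -3.7, 1.2]
```

```bash
python3 -m jog '[{"fingers":-1,"x":1,"y":0,"z":0,"roll":0},{"fingers":-1,"x":0,"y":0,"z":0,"roll":0}]' | egrep 'tcp|force'
```

```text
tcp_pos: [0.5769, -0.0551, -0.0104]
ft_force: [-7.5, -3.4, 1.1]
```

```bash
python3 -m jog '[{"fingers":-1,"x":1,"y":0,"z":0,"roll":0},{"fingers":-1,"x":0,"y":0,"z":0,"roll":0}]' | egrep 'tcp|force'
```

```text
tcp_pos: [0.5779, -0.0549, -0.0104]
ft_force: [-7.1, -3.2, 2.2]
```

```bash
python3 -m jog '[{"fingers":-1,"x":1,"y":0,"z":0,"roll":0},{"fingers":-1,"x":0,"y":0,"z":0,"roll":0}]' | egrep 'tcp|force'
```

```text
tcp_pos: [0.5783, -0.0548, -0.0104]
ft_force: [-8.8, -3.8, 3.5]
```

```bash
python3 -m jog '[{"fingers":-1,"x":1,"y":0,"z":0,"roll":0},{"fingers":-1,"x":0,"y":0,"z":0,"roll":0}]' | egrep 'tcp|force'
```

```text
tcp_pos: [0.5783, -0.0548, -0.0104]
ft_force: [-11.9, -4.3, 7.0]
```

The stop is felt at `tcp_x`≈0.578, about 13.7 mm past contact, with about 14.5 N total. I let go.

```bash
python3 -m jog '[{"fingers":-1,"x":-30,"y":0,"z":0,"roll":0},{"fingers":-1,"x":-40,"y":0,"z":0,"roll":0},{"fingers":-1,"x":-40,"y":0,"z":0,"roll":0},{"fingers":-1,"x":-35,"y":0,"z":0,"roll":0},{"fingers":-1,"x":0,"y":0,"z":-40,"roll":0},{"fingers":-1,"x":0,"y":0,"z":-40,"roll":0},{"fingers":-1,"x":0,"y":0,"z":-40,"roll":0},{"fingers":1,"x":0,"y":0,"z":0,"roll":0}]'
python3 - <<'E'
from h import *
e=vision.get_image("scene");cv2.imwrite("pics/s5.png",e["image"][80:300,140:460,::-1].repeat(2,0).repeat(2,1))
for c in ("scene","side","wrist"):
  if c!="scene": vision.get_image(c)
  for t in ["front_mid","tray_spot","green_roll"]: print(c,t,[(np.round(r["position"],4).tolist(),round(r["confidence"],2)) for r in nets.pinpoint(c,t)[:2]])
E
```

```text
clock: 12.65
tcp_pos: [0.4466, -0.0836, 0.1174]
orientation: [3.122, 0.308, 0.02]
ft_force: [1.2, -0.6, -0.1]
grip_width: 0.0065
scene front_mid [([0.4804, -0.0748, 0.0357], 0.73)]
scene tray_spot [([0.5441, -0.064, 0.0161], 0.72)]
scene green_roll [([0.6079, -0.3238, 0.003], 0.89)]
side front_mid [([0.4755, -0.0757, 0.0316], 0.85)]
side tray_spot [([0.5453, -0.0658, 0.0094], 0.96)]
side green_roll [([0.6025, -0.3287, -0.0044], 0.77), ([0.5456, -0.0635, 0.013], 0.25)]
wrist front_mid [([0.478, -0.0742, 0.0365], 0.68)]
wrist tray_spot [([0.5453, -0.0621, 0.0104], 0.87)]
wrist green_roll []
```

View pics/s5.png

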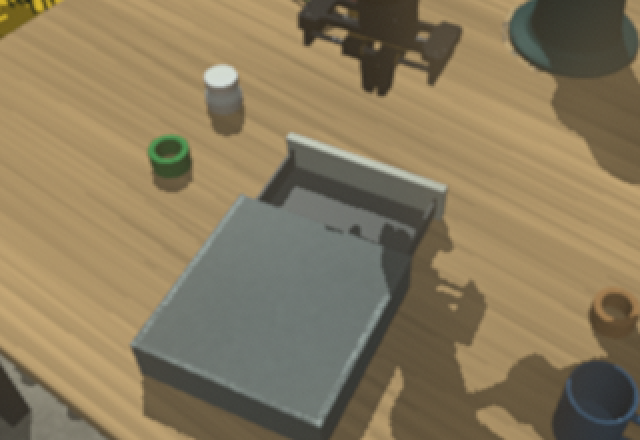

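The drawer has sprung out: front panel at (365,165), tray open at (340,205). The green roll is at (169,156) and the bystanders have not moved. Now the roll.

```bash
python3 -m jog '[{"fingers":1,"x":18,"y":44,"z":0,"roll":0},{"fingers":1,"x":18,"y":44,"z":0,"roll":0},{"fingers":1,"x":18,"y":44,"z":0,"roll":0},{"fingers":1,"x":18,"y":44,"z":0,"roll":0},{"fingers":1,"x":18,"y":44,"z":0,"roll":0},{"fingers":1,"x":19,"y":48,"z":0,"roll":0},{"fingers":1,"x":0,"y":0,"z":0,"roll":0},{"fingers":1,"x":0,"y":0,"z":0,"roll":0}]'
python3 - <<'E'
from h import *
d=vision.get_image("wrist");P=cloud(d);o=status.get_obs();R=cv2.Rodrigues(o["orientation"])[0];tcp=np.array(o["tcp_pos"])
print(R.round(3).tolist())
for t in ["green_roll","jar"]: print(t,[(np.round(r["position"],4).tolist(),round(r["confidence"],2)) for r in nets.pinpoint("wrist",t)[:2]])
img=d["image"].astype(int);g=(img[...,1]>img[...,0]+25)&(img[...,1]>img[...,2]+15)&(abs(P[...,2]-.032)<.005)
q=P[g][:,:2].astype(np.float32);c,r=cv2.minEnclosingCircle(q);print(g.sum(),c,r)
dlt=R.T@(np.array([*c,0])-tcp);print("tool dxdy",dlt.round(4))
# fingertips: lowest dark points near tcp
m=(d["z_map"]>0)&(P[...,2]>.12)&(P[...,2]<.22);L=(P-tcp)@R
print("tip tool-z min", {s:np.round([L[m&(np.sign(L[...,1])==s)&(abs(L[...,1])<.065)][:,2].max(),L[m&(np.sign(L[...,1])==s)&(abs(L[...,1])<.065)][:,0].max()],4).tolist() for s in(1,-1)})
cv2.imwrite("pics/w6.png",d["image"][:,:,::-1])
E
```

```text
clock: 14.05
tcp_pos: [0.5992, -0.3231, 0.1095]
orientation: [-3.125, -0.306, 0.003]
ft_force: [0.2, 0.5, 0.1]
grip_width: 0.0877
[[0.981, 0.195, -0.002], [0.195, -0.981, 0.001], [-0.001, -0.002, -1.0]]
green_roll []
jar []
2372 (0.6065676808357239, -0.3267344534397125) 0.028652405366301537
tool dxdy [0.0069 0.0063 0.1099]
tip tool-z min {1: [-0.038, 0.0356], -1: [-0.0376, 0.0356]}
```

View pics/w6.png

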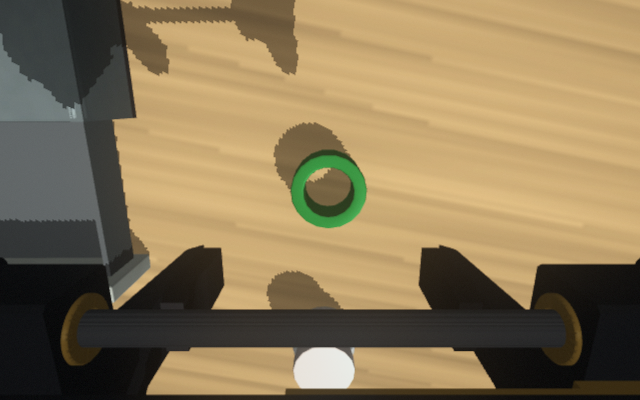

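The green roll shows at (328,190) in the wrist view, with both fingers symmetric and the jar top at (323,370). The 38 mm tip offset holds with the gripper open too. I centre, descend and grip.

```bash
python3 -m jog '[{"fingers":1,"x":7,"y":6,"z":20,"roll":0},{"fingers":1,"x":0,"y":0,"z":40,"roll":0},{"fingers":1,"x":0,"y":0,"z":40,"roll":0},{"fingers":1,"x":0,"y":0,"z":25,"roll":0},{"fingers":1,"x":0,"y":0,"z":10,"roll":0},{"fingers":1,"x":0,"y":0,"z":6,"roll":0},{"fingers":1,"x":0,"y":0,"z":0,"roll":0},{"fingers":1,"x":0,"y":0,"z":0,"roll":0}]' 15
python3 -m jog '[{"fingers":-0.3,"x":0,"y":0,"z":0,"roll":0},{"fingers":-0.3,"x":0,"y":0,"z":0,"roll":0},{"fingers":-0.3,"x":0,"y":0,"z":0,"roll":0},{"fingers":-0.3,"x":0,"y":0,"z":0,"roll":0},{"fingers":-0.3,"x":0,"y":0,"z":0,"roll":0}]' 15
```

```text
clock: 15.0
tcp_pos: [0.6089, -0.3276, -0.028]
orientation: [3.125, 0.309, 0.004]
ft_force: [0.4, -0.3, -0.4]
grip_width: 0.0883
clock: 15.5
tcp_pos: [0.6077, -0.3272, -0.0296]
orientation: [3.126, 0.308, 0.001]
ft_force: [0.0, -0.2, 2.4]
grip_width: 0.0587
```

```bash
python3 -m jog '[{"fingers":-0.3,"x":0,"y":0,"z":-20,"roll":0},{"fingers":-0.3,"x":0,"y":0,"z":-40,"roll":0},{"fingers":-0.3,"x":0,"y":0,"z":-50,"roll":0},{"fingers":-0.3,"x":-2,"y":-40,"z":0,"roll":0},{"fingers":-0.3,"x":-2,"y":-45,"z":0,"roll":0},{"fingers":-0.3,"x":-2,"y":-45,"z":0,"roll":0},{"fingers":-0.3,"x":-2,"y":-45,"z":0,"roll":0},{"fingers":-0.3,"x":-2,"y":-45,"z":0,"roll":0},{"fingers":-0.3,"x":0,"y":-35,"z":0,"roll":0},{"fingers":-0.3,"x":0,"y":-18,"z":0,"roll":0},{"fingers":-0.3,"x":0,"y":0,"z":0,"roll":0},{"fingers":-0.3,"x":0,"y":0,"z":0,"roll":0}]'
python3 - <<'E'
from h import *
d=vision.get_image("wrist");P=cloud(d);o=status.get_obs();R=cv2.Rodrigues(o["orientation"])[0];tcp=np.array(o["tcp_pos"])
img=d["image"].astype(int);g=(d["z_map"]>0)&(img[...,1]>img[...,0]+25)&(img[...,1]>img[...,2]+15)&(P[...,2]<.2)&(P[...,2]>.06)
q=P[g];print(g.sum(),q.min(0).round(4),q.max(0).round(4))
print("tray",[np.round(r["position"],4).tolist() for r in nets.pinpoint("wrist","tray_spot")],[np.round(r["position"],4).tolist() for r in nets.pinpoint("wrist","green_roll")])
vision.get_image("scene");print([(np.round(r["position"],4).tolist(),r["confidence"]) for t in("green_roll","tray_spot","front_mid") for r in nets.pinpoint("scene",t)[:1]])
c=np.array([.7135,-.027]);u=np.array([.981,.196]);v=np.array([-.196,.981]);t=tcp[:2]-c
print("tcp in unit: s",t@u,"lat",t@v,"tray s",-.2395+.066)
E
```

```text
clock: 16.7
tcp_pos: [0.5443, -0.0612, 0.0799]
orientation: [3.126, 0.311, 0.0]
ft_force: [0.4, -0.3, -0.8]
grip_width: 0.0584
10180 [ 0.5007 -0.1162  0.0656] [ 0.5742 -0.0325  0.1963]
tray [[0.5432, -0.064, 0.0115]] [[0.545, -0.0636, 0.1118]]
[([0.5427, -0.0605, 0.1088], 0.84), ([0.544, -0.0638, 0.0145], 0.74), ([0.4768, -0.0736, 0.0349], 0.93)]
tcp in unit: s -0.17255438202098175 lat -0.0010002392869070166 tray s -0.1735
```

Held over the tray spot, underside at about 0.110 m, so the floor is about 95 mm below.

```bash
python3 -m jog '[{"fingers":-0.3,"x":0,"y":0,"z":25,"roll":0},{"fingers":-0.3,"x":0,"y":0,"z":30,"roll":0},{"fingers":-0.3,"x":0,"y":0,"z":20,"roll":0},{"fingers":-0.3,"x":0,"y":0,"z":10,"roll":0},{"fingers":-0.3,"x":0,"y":0,"z":0,"roll":0},{"fingers":-0.3,"x":0,"y":0,"z":0,"roll":0},{"fingers":-0.3,"x":0,"y":0,"z":0,"roll":0}]' | egrep 'tcp|force'
python3 -m jog '[{"fingers":-0.3,"x":0,"y":0,"z":4,"roll":0},{"fingers":-0.3,"x":0,"y":0,"z":0,"roll":0},{"fingers":-0.3,"x":0,"y":0,"z":0,"roll":0}]' | egrep 'tcp|force'
python3 -m jog '[{"fingers":-0.3,"x":0,"y":0,"z":3,"roll":0},{"fingers":-0.3,"x":0,"y":0,"z":0,"roll":0},{"fingers":-0.3,"x":0,"y":0,"z":0,"roll":0}]' | egrep 'tcp|force|grip'
```

```text
tcp_pos: [0.5458, -0.0615, -0.0037]
ft_force: [-0.2, -0.9, -0.8]
tcp_pos: [0.5445, -0.0612, -0.0088]
ft_force: [-0.4, -0.7, -1.8]
tcp_pos: [0.5441, -0.0612, -0.0123]
ft_force: [0.6, 0.3, 0.2]
grip_width: 0.0584
```

```bash
python3 -m jog '[{"fingers":-0.3,"x":0,"y":0,"z":1.5,"roll":0},{"fingers":-0.3,"x":0,"y":0,"z":0,"roll":0},{"fingers":-0.3,"x":0,"y":0,"z":0,"roll":0}]' | egrep 'tcp|force'
python3 -m jog '[{"fingers":-0.3,"x":0,"y":0,"z":1.2,"roll":0},{"fingers":-0.3,"x":0,"y":0,"z":0,"roll":0},{"fingers":-0.3,"x":0,"y":0,"z":0,"roll":0}]' | egrep 'tcp|force|grip'
```

```text
tcp_pos: [0.5443, -0.0612, -0.0137]
ft_force: [0.7, -0.1, -1.2]
tcp_pos: [0.5443, -0.0612, -0.0149]
ft_force: [-0.2, 0.6, -1.1]
grip_width: 0.0585
```

```bash
python3 -m jog '[{"fingers":-0.3,"x":0,"y":0,"z":1,"roll":0},{"fingers":-0.3,"x":0,"y":0,"z":0,"roll":0},{"fingers":-0.3,"x":0,"y":0,"z":0,"roll":0}]' | egrep 'tcp|force'
```

```text
tcp_pos: [0.5445, -0.0613, -0.0157]
ft_force: [0.1, -0.6, -0.1]
```

```bash
python3 -m jog '[{"fingers":-0.3,"x":0,"y":0,"z":1,"roll":0},{"fingers":-0.3,"x":0,"y":0,"z":0,"roll":0},{"fingers":-0.3,"x":0,"y":0,"z":0,"roll":0}]' | egrep 'tcp|force'
```

```text
tcp_pos: [0.5446, -0.0613, -0.0158]
ft_force: [-3.3, -0.1, 7.7]
```

Floor felt at the expected height. I ease off, release and rise.

```bash
python3 -m jog '[{"fingers":-0.3,"x":0,"y":0,"z":-1,"roll":0},{"fingers":1,"x":0,"y":0,"z":0,"roll":0},{"fingers":1,"x":0,"y":0,"z":0,"roll":0},{"fingers":1,"x":0,"y":0,"z":0,"roll":0},{"fingers":1,"x":0,"y":0,"z":0,"roll":0},{"fingers":1,"x":0,"y":0,"z":0,"roll":0},{"fingers":1,"x":0,"y":0,"z":-20,"roll":0},{"fingers":1,"x":0,"y":0,"z":-40,"roll":0},{"fingers":1,"x":0,"y":0,"z":-40,"roll":0},{"fingers":1,"x":0,"y":0,"z":-20,"roll":0},{"fingers":1,"x":0,"y":0,"z":0,"roll":0}]'
python3 -m jog '[{"fingers":-1,"x":-35,"y":0,"z":0,"roll":0},{"fingers":-1,"x":-40,"y":0,"z":0,"roll":0},{"fingers":-1,"x":-30,"y":0,"z":0,"roll":0},{"fingers":-1,"x":0,"y":0,"z":0,"roll":0},{"fingers":-1,"x":0,"y":0,"z":0,"roll":0},{"fingers":-1,"x":0,"y":0,"z":0,"roll":0}]' 20
python3 - <<'E'
from h import *
for k in ("scene","wrist"):
  d=vision.get_image(k);P=cloud(d)
  print(k,[(np.round(r["position"],4).tolist(),round(r["confidence"],2)) for t in("green_roll","tray_spot","front_mid") for r in nets.pinpoint(k,t)[:1]])
  img=d["image"].astype(int);g=(d["z_map"]>0)&(img[...,1]>img[...,0]+25)&(img[...,1]>img[...,2]+15)&(abs(P[...,2]-.046)<.005)&(P[...,0]<.6)&(P[...,1]>-.2)
  q=P[g];print(g.sum(),cv2.minEnclosingCircle(q[:,:2].astype(np.float32)),q[:,2].mean(),np.linalg.lstsq(np.c_[q[:,:2],np.ones(len(q))],q[:,2],rcond=None)[0].round(3))
cv2.imwrite("pics/w7.png",d["image"][:,:,::-1])
c=np.array([.7135,-.027]);u=np.array([.981,.196]);v=np.array([-.196,.981]);o=status.get_obs();t=np.array(o["tcp_pos"][:2])-c
print(t@u,t@v,o["tcp_pos"])
E
```

```text
clock: 20.65
tcp_pos: [0.5477, -0.0618, 0.1083]
orientation: [3.124, 0.308, 0.012]
ft_force: [0.5, -0.7, -0.1]
grip_width: 0.088
clock: 21.25
tcp_pos: [0.442, -0.0817, 0.1037]
orientation: [-3.126, -0.309, 0.0]
ft_force: [0.4, 0.2, -0.7]
grip_width: 0.0422
scene [([0.5412, -0.0603, 0.0147], 0.79), ([0.5432, -0.0671, 0.0143], 0.68), ([0.481, -0.0714, 0.0352], 0.74)]
158 ((0.5434847474098206, -0.06092185899615288), 0.029220303520560265) 0.04573220639589273 [-0.008 -0.004  0.05 ]
wrist [([0.4777, -0.0775, 0.0341], 0.95)]
4060 ((0.5432354807853699, -0.06120114028453827), 0.02884138748049736) 0.04676293459424701 [-0.005  0.     0.049]
-0.27737572791540577 -0.00035927008940724487 [ 0.44167604 -0.0816756   0.10416094]
```

View pics/w7.png

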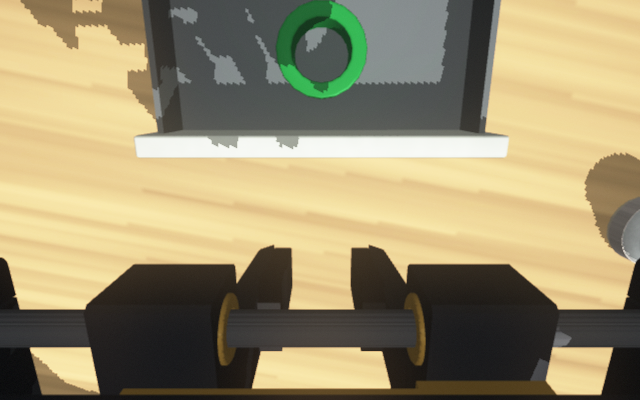

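The wrist view shows the green roll lying flat in the open drawer, ring at (322,50) and panel at row 145. It sits within 1 mm of the tray spot with top tilt about 0. Now I lower the closed fingers in front of the pad and push slowly.

```bash
python3 -m jog '[{"fingers":-1,"x":0,"y":0,"z":30,"roll":0},{"fingers":-1,"x":0,"y":0,"z":40,"roll":0},{"fingers":-1,"x":0,"y":0,"z":30,"roll":0},{"fingers":-1,"x":0,"y":0,"z":14,"roll":0},{"fingers":-1,"x":10,"y":0,"z":0,"roll":0},{"fingers":-1,"x":8,"y":0,"z":0,"roll":0},{"fingers":-1,"x":4,"y":0,"z":0,"roll":0},{"fingers":-1,"x":0,"y":0,"z":0,"roll":0},{"fingers":-1,"x":0,"y":0,"z":0,"roll":0}]'
python3 -m jog '[{"fingers":-1,"x":2,"y":0,"z":0,"roll":0},{"fingers":-1,"x":2,"y":0,"z":0,"roll":0},{"fingers":-1,"x":2,"y":0,"z":0,"roll":0},{"fingers":-1,"x":3,"y":0,"z":0,"roll":0},{"fingers":-1,"x":4,"y":0,"z":0,"roll":0},{"fingers":-1,"x":4,"y":0,"z":0,"roll":0}]'
```

```text
clock: 22.55
tcp_pos: [0.464, -0.0776, -0.0088]
orientation: [3.126, 0.309, 0.003]
ft_force: [-0.0, 0.1, -0.4]
grip_width: 0.0006
clock: 23.15
tcp_pos: [0.479, -0.0741, -0.01]
orientation: [-3.126, -0.309, 0.003]
ft_force: [-2.8, -1.2, 3.4]
grip_width: 0.0004
```

```bash
python3 -m jog '[{"fingers":-1,"x":5,"y":0,"z":-0.5,"roll":0},{"fingers":-1,"x":5,"y":0,"z":0,"roll":0},{"fingers":-1,"x":5,"y":0,"z":0,"roll":0},{"fingers":-1,"x":5,"y":0,"z":0,"roll":0},{"fingers":-1,"x":5,"y":0,"z":0,"roll":0},{"fingers":-1,"x":5,"y":0,"z":0,"roll":0}]' | egrep 'tcp|force'
python3 -m jog '[{"fingers":-1,"x":5,"y":0,"z":-0.5,"roll":0},{"fingers":-1,"x":5,"y":0,"z":0,"roll":0},{"fingers":-1,"x":5,"y":0,"z":0,"roll":0},{"fingers":-1,"x":5,"y":0,"z":0,"roll":0},{"fingers":-1,"x":5,"y":0,"z":0,"roll":0},{"fingers":-1,"x":5,"y":0,"z":0,"roll":0}]' | egrep 'tcp|force'
```

```text
tcp_pos: [0.508, -0.0683, -0.01]
ft_force: [-5.4, -2.6, 2.1]
tcp_pos: [0.5366, -0.0626, -0.0099]
ft_force: [-6.1, -3.0, 1.6]
```

```bash
python3 -m jog '[{"fingers":-1,"x":4,"y":0,"z":-0.3,"roll":0},{"fingers":-1,"x":4,"y":0,"z":0,"roll":0},{"fingers":-1,"x":4,"y":0,"z":0,"roll":0},{"fingers":-1,"x":4,"y":0,"z":0,"roll":0},{"fingers":-1,"x":4,"y":0,"z":0,"roll":0},{"fingers":-1,"x":3,"y":0,"z":0,"roll":0},{"fingers":-1,"x":3,"y":0,"z":0,"roll":0},{"fingers":-1,"x":3,"y":0,"z":0,"roll":0},{"fingers":-1,"x":2,"y":0,"z":0,"roll":0},{"fingers":-1,"x":2,"y":0,"z":0,"roll":0},{"fingers":-1,"x":0,"y":0,"z":0,"roll":0}]' | egrep 'tcp|force'
```

```text
tcp_pos: [0.5687, -0.0561, -0.0099]
ft_force: [-7.6, -3.5, 0.1]
```

```bash
python3 -m jog '[{"fingers":-1,"x":1.5,"y":0,"z":0,"roll":0},{"fingers":-1,"x":1.5,"y":0,"z":0,"roll":0},{"fingers":-1,"x":1.5,"y":0,"z":0,"roll":0},{"fingers":-1,"x":1.5,"y":0,"z":0,"roll":0},{"fingers":-1,"x":0,"y":0,"z":0,"roll":0}]' | egrep 'tcp|force'
```

```text
tcp_pos: [0.5743, -0.055, -0.0099]
ft_force: [-6.9, -4.0, 2.2]
```

```bash
python3 -m jog '[{"fingers":-1,"x":1,"y":0,"z":0,"roll":0},{"fingers":-1,"x":0,"y":0,"z":0,"roll":0}]' | egrep 'tcp|force'
python3 -m jog '[{"fingers":-1,"x":1,"y":0,"z":0,"roll":0},{"fingers":-1,"x":0,"y":0,"z":0,"roll":0}]' | egrep 'tcp|force'
```

```text
tcp_pos: [0.5751, -0.0548, -0.0099]
ft_force: [-6.9, -3.5, 1.7]
tcp_pos: [0.576, -0.0546, -0.0099]
ft_force: [-7.6, -3.3, 1.6]
```

```bash
python3 -m jog '[{"fingers":-1,"x":1,"y":0,"z":0,"roll":0},{"fingers":-1,"x":0,"y":0,"z":0,"roll":0}]' | egrep 'tcp|force'
python3 -m jog '[{"fingers":-1,"x":1,"y":0,"z":0,"roll":0},{"fingers":-1,"x":0,"y":0,"z":0,"roll":0}]' | egrep 'tcp|force'
```

```text
tcp_pos: [0.577, -0.0545, -0.0099]
ft_force: [-6.9, -3.0, 2.0]
tcp_pos: [0.5772, -0.0544, -0.01]
ft_force: [-9.8, -3.5, 3.4]
```

```bash
python3 -m jog '[{"fingers":-1,"x":1,"y":0,"z":0,"roll":0},{"fingers":-1,"x":0,"y":0,"z":0,"roll":0}]' | egrep 'tcp|force'
```

```text
tcp_pos: [0.5773, -0.0544, -0.0099]
ft_force: [-12.7, -4.6, 6.5]
```

The stop is felt again (about 15 N). I let go gently and back away.

```bash
python3 -m jog '[{"fingers":-1,"x":-3,"y":0,"z":0,"roll":0},{"fingers":-1,"x":-6,"y":0,"z":0,"roll":0},{"fingers":-1,"x":-8,"y":0,"z":0,"roll":0},{"fingers":-1,"x":-20,"y":0,"z":0,"roll":0},{"fingers":-1,"x":-40,"y":0,"z":0,"roll":0},{"fingers":-1,"x":-40,"y":0,"z":0,"roll":0},{"fingers":-1,"x":-15,"y":0,"z":-40,"roll":0},{"fingers":-1,"x":0,"y":0,"z":-40,"roll":0},{"fingers":-1,"x":0,"y":0,"z":-40,"roll":0},{"fingers":-1,"x":0,"y":0,"z":0,"roll":0},{"fingers":-1,"x":0,"y":0,"z":0,"roll":0}]'
python3 - <<'E'
from h import *
c=np.array([.7135,-.027]);u=np.array([.981,.196])
for k in ("scene","side","wrist"):
  d=vision.get_image(k);P=cloud(d)
  print(k,[(t,np.round(r["position"],4).tolist(),round(r["confidence"],2)) for t in("front_mid","brown_roll","jar","mug","green_roll") for r in nets.pinpoint(k,t)[:1]])
m=(abs(P[...,2]-.065)<.003)&(d["image"].min(-1)>170);s=((P[...,:2]-c)@u)[m];print("panel top",np.percentile(s,[1,50,99]))
g=(P[...,2]>.015)&(P[...,2]<.06);s=((P[...,:2]-c)@u)[g&(abs((P[...,:2]-c)@[-.196,.981])<.1)];print("inner face",np.median(s))
cv2.imwrite("pics/w8.png",d["image"][:,:,::-1])
E
```

```text
clock: 28.05
tcp_pos: [0.4545, -0.0798, 0.1134]
orientation: [3.125, 0.308, 0.009]
ft_force: [-1.3, -0.5, -0.5]
grip_width: 0.0002
scene [('front_mid', [0.576, -0.0521, 0.0372], 0.86), ('brown_roll', [0.4769, 0.3006, 0.0032], 0.91), ('jar', [0.4623, -0.3508, 0.001], 0.9), ('mug', [0.6303, 0.3456, 0.0016], 0.76)]
side [('front_mid', [0.575, -0.0565, 0.0283], 0.57), ('brown_roll', [0.4727, 0.3022, -0.0005], 0.78), ('jar', [0.4675, -0.3552, -0.0014], 0.53), ('mug', [0.6279, 0.3403, -0.0007], 0.56)]
wrist [('front_mid', [0.5748, -0.0552, 0.0365], 0.78), ('jar', [0.4645, -0.3503, -0.0002], 0.65)]
panel top [-0.13991081 -0.13908075 -0.13811806]
inner face -0.14004502753929055
```

View pics/w8.png

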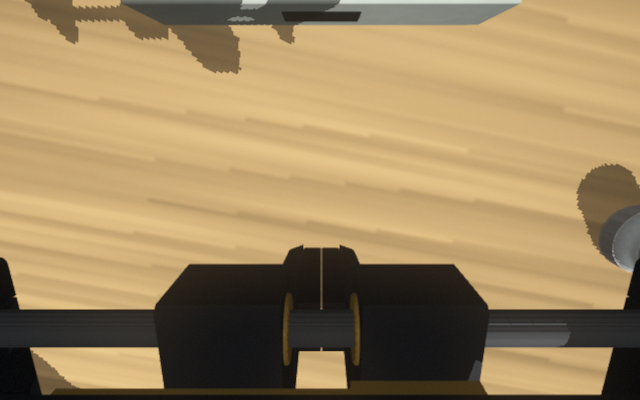

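The panel is back at its latched place (rows 0–24, outer face s≈−0.140 as at the start) and stays there with the gripper clear. The bystanders have not moved. I hand in.

```bash
python3 -c "
from rig import manip; print(manip.job_done())"
```

```text
the job is handed in; nothing more can be done
None
```

The job is handed in: I pressed the drawer open, set the green roll flat inside it, and pushed it shut until it latched. No verdict is reported.

- **Opening:** I pressed until the stop, about 13.5 mm past rest, with about 14.5 N total. The drawer then sprung out fully.
- **Placing the roll:** I lowered it until the floor was felt (about 8 N) and let it go. Camera depth showed it flat, within about 1 mm of the tray spot.
- **Closing:** I pushed at 50 mm/s or less, slower near the end, until I felt the stop again (about 15 N), then withdrew.
- **Last checks, at 28 s:**
  - The panel stood at its starting latched position within about 1 mm, with nothing touching it.
  - The brown roll, jar and mug were where they began, within the few millimetres the networks are good to.
- **Disagreement found:** The reported TCP sits about 38 mm beyond the fingertips the cameras show. My first approach passed over the panel without touching it. I measured the offset with wrist depth and corrected for it.
- **Not checked:** The roll can't be seen once the drawer is shut, so its final position rests on the slow push.

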